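Clear the roller feed table and fish out the strike-off bar

TASK

Clear the roller feed table for the next soil test: first put the module with the green tag flat into the green nest and the one with the red tag into the red nest, and let go of them. Then take the strike-off bar that lies in the catch tray under the rollers, which is longer than the opening, tilt it out through the opening between the two roller banks, and finish still holding it in the gripper, in the air with its whole length at least 8 cm above the roller tops and touching nothing else. Leave the mould, dial gauge, jar and brush alone.

Things in the scene. Friction and masses are not known exactly. Their poses are not given: they have to be found in the camera images.
- roller_table: fixed blue roller feed table, 464 mm long (own y, roughly sideways to the robot), 164 mm wide (own x); origin at the centre of its underside, on the bench. Catch tray floor 4 mm above the bench. Side rails 12 mm thick, 64 mm high, 140 mm clear between them. End walls' inner faces at own y = +-222 mm. A bank of rollers at each end; the middle is open from above down to the tray
- opening (a point): centre of the opening between the roller banks, 69 mm above the bench (level with the roller tops), straight above the table's origin, same axes. The opening is 210 mm long (own y) and 140 mm wide (own x)
- left_bank (a point): centre of the roller tops at the table's own +y end, 69 mm above the bench. Four locked steel rollers (they do not turn), 22 mm diameter, along own x, axes 58 mm above the bench (undersides at 47 mm) at 116, 144, 172 and 200 mm from the table's centre along own y
- right_bank (a point): the same for the equal bank at the table's own -y end
- strike_bar: straight rigid aluminium strike-off bar, 300 mm long (own y), 20 mm wide (own x), 14 mm high, about 250 g, orange band 60 mm long round its middle, black ends; origin at the centre of its underside, balanced at its middle. It starts lying flat on the catch tray floor along the table's length, near the tray's middle, its middle visible in the opening and both ends under the roller banks
- bar_left_end (a point): centre of the bar's end face at its own +y end
- bar_right_end (a point): centre of the bar's end face at its own -y end
- module_pass: white plastic gauge module, a block 66 mm long (own y), 48 mm wide (own x), 42 mm high, about 180 g, with a green tag covering the middle of its top; origin at the centre of its underside. It starts standing on one of the two roller banks (which one varies), its length roughly along the roller table's length
- module_reject: white plastic gauge module, a block 66 mm long (own y), 48 mm wide (own x), 42 mm high, about 180 g, with a red tag covering the middle of its top; origin at the centre of its underside. It starts standing on one of the two roller banks (which one varies), its length roughly along the roller table's length
- nest_pass: shallow open tray with a green rim and black floor, fixed to the bench, 104 mm long (own y), 90 mm wide (own x), rim 12 mm high, walls and floor 5 mm thick, so the inside is 94 x 80 mm and a seated module's underside is 5 mm above the bench; origin at the centre of its underside. Turned by a varying small yaw
- nest_reject: shallow open tray with a red rim and black floor, fixed to the bench, 104 mm long (own y), 90 mm wide (own x), rim 12 mm high, walls and floor 5 mm thick, so the inside is 94 x 80 mm and a seated module's underside is 5 mm above the bench; origin at the centre of its underside. Turned by a varying small yaw
- mould: bystander: rusty brown steel cylinder mould with blue collar, 180 mm across its base, 150 mm high; origin at the centre of its underside
- dial_gauge: bystander: dial gauge on a round steel foot 48 mm across, 133 mm high; origin at the centre of its underside
- sample_jar: bystander: closed jar, 70 mm across, 90 mm high; origin at the centre of its underside
- brush: bystander: hand brush lying on the bench close to the robot's left; origin under its middle

How it is judged:
On the way, in this order (a step that is already met when the one before it is completed fails the run):
1. both modules stand released in the nests of their tag's colour (horizontal distance between module_pass and nest_pass below 0.03 m and z of module_pass in the frame of nest_pass below 0.01 m and angle between each of module_pass, module_reject's own z axis and vertical below 0.12 rad and contact force between each of module_pass, module_reject and the fingers below 0.2 N and linear speed of each of module_pass, module_reject below 0.03 m/s and horizontal distance between module_reject and nest_reject below 0.03 m and z of module_reject in the frame of nest_reject below 0.01 m), for 0.2 s.
2. the bar is out of the opening, both ends above 0.13 m, in the gripper (height (world z) of each of bar_left_end, bar_right_end above 0.13 m and contact force between the fingers and strike_bar above 2 N), for 0.2 s.
At the end, for the whole second after the job is handed in: each module upright (0.12 rad), released, at rest in the nest of its colour, within 30 mm of its centre, underside under 10 mm above the nest's; bar gripped (over 2 N), still (under 0.05 m/s), both end centres over 0.13 m above the bench, touching only the gripper (all of step 1 and all of step 2 and contact force between strike_bar and roller_table below 0.2 N and contact force between strike_bar and nest_pass below 0.2 N and contact force between strike_bar and nest_reject below 0.2 N and contact force between strike_bar and module_pass below 0.2 N and contact force between strike_bar and module_reject below 0.2 N and contact force between strike_bar and mould below 0.2 N and contact force between strike_bar and dial_gauge below 0.2 N and contact force between strike_bar and sample_jar below 0.2 N and contact force between strike_bar and brush below 0.2 N and linear speed of strike_bar below 0.05 m/s); the arm keeps its last pose, push and grip.
It fails at once if the mould is moved more than 20 mm (distance of mould from where it was at the start of the episode above 0.02 m).
It fails at once if the dial gauge is moved more than 20 mm (distance of dial_gauge from where it was at the start of the episode above 0.02 m).
It fails at once if the sample jar is moved more than 20 mm (distance of sample_jar from where it was at the start of the episode above 0.02 m).
It fails at once if the brush is moved more than 20 mm (distance of brush from where it was at the start of the episode above 0.02 m).
It also fails if it takes over 72 s, if anything falls off the work surface, if the arm or the gripper's body presses on something with over 40 N, if the wrist force passes 120 N, or if a joint passes its speed limit or range.

ROBOT

A 6-joint arm with a two-finger parallel gripper is mounted at the origin on the work surface. World frame = base frame: x ahead of the robot, y to its left, z up, the work surface at z = 0. Lengths are in m, angles in rad, forces in N, time in s.
With the tool pointing down it reaches from about 0.425 to 0.925 m from the base axis. Payload 12.5 kg.
Tool frame: the origin (TCP) lies between the finger pads; the fingertips stand 22 mm ahead of it and the grasp point (between the pads) lies 3 mm ahead of it; z points along the fingers, y is the line along which they close (so a half turn about z gives the same grasp; the last joint's range is limited). The gripper opens to 85 mm and grips with 20 to 120 N. Pads are 22 mm wide; open, the fingers measure 114 mm over their backs; the gripper's body (76 mm by 85 mm) begins 54 mm behind the grasp point. The pads swing forward as they close: fully open they stand 13 mm farther back than shut.
Start: joints at [1.02, 0.491, 1.559, -0, 1.092, -0.106], TCP at [0.269, 0.564, 0.253] pointing down, gripper open.
Joint ranges: [-3.1, 3.1], [-0.84, 2.19], [0.05, 2.79], [-1.13, 4.28], [0.06, 2.93], [-2.69, 2.69]. Speed limits (rad/s): [2.22, 2.22, 2.79, 3.14, 3.14, 3.14].

INTERFACE

Orientations are given as a unit quaternion [w, x, y, z].
In Python, from station import robot, optics, ticket gives the robot as it stands.
- The arm moves only by the tool play_rows, never from a script. Its arguments are lists of equal length, an entry for each row: "travel": the shift along the tool's x, y, z in cm, a list of three; "roll": the turn about the tool's z in degrees; "hand": the finger opening in cm, from 0 to 8.54. In form: {"travel": [[dx, dy, dz], ...], "roll": [roll, ...], "hand": [hand, ...]}. A call has 1 to 12 rows; each row shifts and turns the commanded pose from where the row before left it, along the tool's axes as they then stand; what a row does not reach is not made up. A row lasts 1/10 s, in which the tool goes at most 50 mm and 8.59 degrees, less where a joint would pass 70% of its speed; a pose out of reach is approached as far as the arm can. A call with a gripper value outside its range is refused whole. The fingers move at their own pace and stop on an object; "force" is the grip in N (left out, the last holds). Time passes only in rows, so rows that do not move let the fingers close. It gives the time, the measured TCP pose, the force, the opening and the grip force at its end, in the units of the state.
- robot.observe(): the state, without advancing time (a new reading comes with each control period).
- optics.get_image(name): name is "scene" or "top" or "wrist"; returns (picture, depth): 384x512x3 uint8, red, green, blue; 384x512 float32, m along the optical axis (not along the pixel's ray), 0 where there is no reading.
- optics.camera_model(name): a dict with "K" (3x3 intrinsics, pixels), "rvec" (rotation vector, rad) and "tvec" (3), from world to camera coordinates, as OpenCV has them. Camera axes: x right, y down, z forward; pixel columns grow to the right and rows downward; lengths in m; the calibration is good to about 2 mm. A picture is of the moment at which its call begins: read the wrist's pose just before it. camera_model takes no time and is no camera call; for the wrist camera it gives the pose at the moment of the call.
- ticket.sign_off(): hands the job in; it is judged then, once.
The state is a dict: "clock": time; "joint_positions": joint angles; "qvel": joint speeds; "tau": joint torques, N m; "eef_pos": TCP position; "tcp_rot": TCP orientation; "contact_force": force on the tool from outside, world axes, zero at the start; "torque": the same for the moment, N m; "grip_width": finger opening in m; "finger_force": force on a finger pad.
Only numpy, scipy, OpenCV 4.12 (cv2) and the standard library are available. Lean on these libraries where they do the work, as an engineer would, in place of code of your own. Each camera call takes 0.05 s, during which the arm holds its last target. There are 200 camera calls.

## Working session

There is one attempt and no reset: what is moved stays moved. The work goes in short steps, Python scripts to look and compute and a tool call to move; the robot and the scene stay as the last step left them, time stands still between calls to the robot, and variables do not carry over. Pictures are saved under pics/ and viewed, at most 10 in all, crops included, and the job is handed in when it is done.

Besides the shell and the picture viewer there is one more tool, called after ">>>" as name([rows], argument=value, ...), one row to a line, values as JSON. play_rows: Moves the arm, as the interface text tells. Its arguments: {"type":"object","properties":{"travel":{"type":"array","items":{"type":"array","items":{"type":"number"}}},"roll":{"type":"array","items":{"type":"number"}},"hand":{"type":"array","items":{"type":"number"}},"force":{"type":"number"}},"required":["travel","roll","hand"]}

```bash
mkdir -p pics; ls
python3 - <<'E'
from station import robot, optics, ticket
import cv2, numpy as np
print(robot.observe())
for n in ("scene","top"):
    im,d=optics.get_image(n); cv2.imwrite(f"pics/{n}0.png",im[:,:,::-1]); np.savez(f"{n}0.npz",im=im,d=d)
    print(n,optics.camera_model(n))
E
```

```text
pics
{'clock': 0.0, 'joint_positions': array([ 1.02041155e+00,  4.91571810e-01,  1.55943817e+00,  1.26660925e-06,
        1.09170625e+00, -1.05595413e-01]), 'qvel': array([-2.84393411e-04, -3.61720104e-04, -8.03403960e-05, -1.10801895e-03,
       -1.57450097e-03, -2.40000511e-04]), 'tau': array([ 5.55330498e-04, -6.18434501e+01, -2.61601353e+01, -1.56282744e-05,
        3.93067210e-03, -1.16208219e-05]), 'eef_pos': array([0.26879056, 0.56403087, 0.252724  ]), 'tcp_rot': array([-1.81507154e-04,  2.20566209e-01,  9.75371843e-01, -5.31660125e-04]), 'contact_force': array([-0.48907447, -0.04928881, -0.847485  ]), 'torque': array([-0.01540146, -0.04848667, -0.02572012]), 'finger_force': 0.0, 'grip_width': 0.08509065260132499}
scene {'K': array([[499.93147067,   0.        , 267.91382618],
       [  0.        , 499.93147067, 191.11019058],
       [  0.        ,   0.        ,   1.        ]]), 'rvec': array([ 1.50778646,  2.06345897, -0.82563899]), 'tvec': array([ 0.06741502, -0.30018772,  2.02163794])}
top {'K': array([[361.58062122,   0.        , 252.72132256],
       [  0.        , 361.58062122, 198.74944384],
       [  0.        ,   0.        ,   1.        ]]), 'rvec': array([ 2.06040321, -2.15811209,  0.22212615]), 'tvec': array([0.13149635, 0.53068071, 1.17351988])}
```

View pics/top0.png

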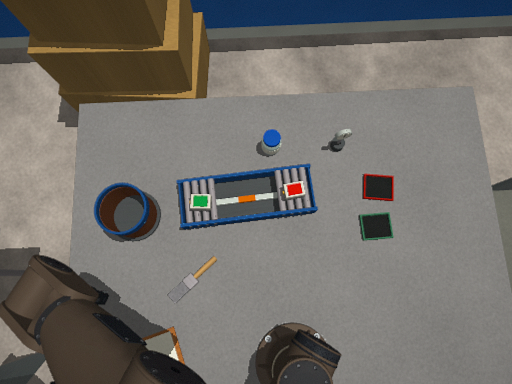

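View pics/scene0.png

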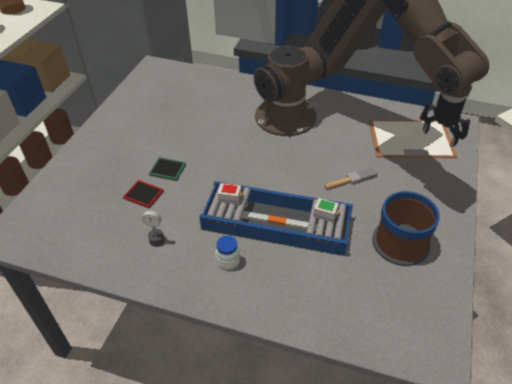

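The top view shows the green module on the left bank (201,201) and the red one on the right bank (294,190). The bar's orange band is at (246,198), the green nest at (376,226), the red nest at (378,187), and the jar, gauge, brush and mould stand clear of these. The scene view shows the same layout, so I'll measure next.

```bash
cat > h.py <<'E'
import cv2, numpy as np
from station import robot, optics, ticket
def ray(cm,uv,z):
    R=cv2.Rodrigues(np.array(cm["rvec"]))[0]; c=-R.T@cm["tvec"]
    uv=np.atleast_2d(uv).astype(float)
    r=np.c_[uv,np.ones(len(uv))]@np.linalg.inv(cm["K"]).T@R
    return (c+r*((z-c[2])/r[:,2])[:,None])[:,:2]
def mask(im,col):
    h,s,v=[x.astype(int) for x in cv2.split(cv2.cvtColor(im,cv2.COLOR_RGB2HSV))]
    g={"red":((h<5)|(h>174))&(s>190),"green":(h>50)&(h<85)&(s>110),"orange":(h>=5)&(h<14)&(s>215)&(v>120),
       "blue":(h>100)&(h<122)&(s>150)&(v>50)}[col]
    return (g&(v>45)).astype(np.uint8)
def blobs(m,amin=30):
    cs,_=cv2.findContours(m,cv2.RETR_EXTERNAL,cv2.CHAIN_APPROX_NONE)
    return [c[:,0] for c in sorted(cs,key=lambda c:-cv2.contourArea(c)) if cv2.contourArea(c)>amin]
def rect(xy):
    """centre (mm), sides, yaw in deg of the long side from world y"""
    (c,(w,h),_)=r=cv2.minAreaRect((xy*1000).astype(np.float32)); b=cv2.boxPoints(r)
    e=max(b[1]-b[0],b[2]-b[1],key=np.linalg.norm); 
    a=np.degrees(np.arctan2(-e[0],e[1])); a=(a+90)%180-90
    return np.round(c,1),np.round(sorted((w,h)),1),round(float(a),1)
E
python3 - <<'E'
from h import *
for n in ("top","scene"):
    im=np.load(f"{n}0.npz")["im"]; cm=optics.camera_model(n)
    for col,zs in (("red",(.111,.012)),("green",(.111,.012)),("orange",(.018,)),("blue",(.064,))):
        for c in blobs(mask(im,col),25):
            m=c.mean(0)
            print(n,col,m.round(),[rect(ray(cm,c,z)) for z in zs])
E
```

```text
top red [378. 187.] [(array([ 544.6, -302. ]), array([81.9, 93.8]), -7.5), (array([ 567.5, -337.6]), array([ 88.9, 101.8]), -7.5)]
top red [294. 189.] [(array([551.5, -30. ]), array([33. , 43.1]), 7.0), (array([574.9, -42.2]), array([35.8, 46.8]), 7.0)]
top green [200. 201.] [(array([525.2, 279.5]), array([33.2, 42.1]), -2.7), (array([546.5, 294. ]), array([36. , 45.8]), -2.7)]
top green [376. 226.] [(array([ 417.3, -281.2]), array([81. , 95.2]), 2.3), (array([ 429.2, -315. ]), array([ 88. , 103.4]), 2.3)]
top blue [350.  10.] [(array([1234.6, -299.3]), array([ 117.8, 1221.5]), -2.9)]
top blue [246. 198.] [(array([546. , 128.5]), array([170.1, 457.3]), 4.6)]
top blue [121. 209.] [(array([520.5, 550.6]), array([175.5, 182.5]), -44.3)]
top blue [10. 23.] [(array([1255.3, 1011.5]), array([ 89.8, 195.7]), -49.9)]
top blue [271. 138.] [(array([749.2,  31.1]), array([59.5, 59.6]), -2.8)]
scene red [229. 188.] [(array([549.4, -28.3]), array([22.1, 37.5]), 18.0), (array([460. , -66.5]), array([24.1, 40.8]), 18.0)]
scene green [326. 205.] [(array([522.6, 279.9]), array([30.5, 40.7]), -1.4), (array([430.9, 268.6]), array([33.1, 44.3]), -1.4)]
scene blue [264. 228.] [(array([636.9, 138.6]), array([ 85.2, 455.5]), 1.9)]
scene blue [226. 244.] [(array([727.,  28.]), array([56.3, 64.4]), -68.5)]
scene blue [280. 198.] [(array([498.6, 125.3]), array([ 50.5, 204.2]), 4.4)]
scene blue [409. 215.] [(array([435.2, 536. ]), array([169.7, 189.8]), -81.7)]
scene blue [294. 241.] [(array([655.4, 217.7]), array([35.9, 52.1]), -25.1)]
scene blue [348. 212.] [(array([488.6, 347.1]), array([12.5, 65.6]), -85.5)]
```

>>> play_rows([
  [0,0,0],
  [0,0,0],
  [0,0,0],
  [0,0,0],
  [0,0,0],
  [0,0,0],
  [0,0,0],
  [0,0,0],
  [0,0,0],
], roll=[8.4,8.4,8.4,8.4,8.4,8.4,8.4,8.2,0], hand=[8.5,8.5,8.5,8.5,8.5,8.5,8.5,8.5,8.5], force=60)

```text
clock: 1.0
eef_pos: [0.2688, 0.5641, 0.253]
tcp_rot: [0.0, 0.723, 0.691, -0.0]
contact_force: [-0.4, -0.2, 0.7]
grip_width: 0.0847
finger_force: 0.0
```

```bash
cat >> h.py <<'E'
def go(x,y,z=None,yaw=None):
    """tool-axes shift in cm to the world target (m), and roll in deg"""
    s=robot.observe(); w,a,b,c=s["tcp_rot"]; 
    from scipy.spatial.transform import Rotation as Ro
    R=Ro.from_quat([a,b,c,w]).as_matrix(); p=s["eef_pos"]
    t=np.array([x,y,p[2] if z is None else z])
    ya=np.degrees(np.arctan2(R[1,1],R[0,1]))
    print("t",round(s["clock"],2),"tcp",p.round(4),"yaw",ya.round(2),"tilt",R[:,2].round(3),"f",s["contact_force"].round(1),"w",round(s["grip_width"],4),"shift cm",(R.T@(t-p)*100).round(2),"roll",None if yaw is None else round(ya-yaw,2))
E
python3 -c "
from h import *
go(.525,.2795,.2,-2.5)"
```

```text
t 1.0 tcp [0.2688 0.5641 0.253 ] yaw -2.61 tilt [-0.    -0.001 -1.   ] f [-0.4 -0.2  0.7] w 0.0847 shift cm [-27.26  26.89   5.31] roll -0.11
```

>>> play_rows([
  [-2.5,2.45,0.4],
  [-2.5,2.45,0.4],
  [-2.5,2.45,0.4],
  [-2.5,2.45,0.4],
  [-2.5,2.45,0.4],
  [-2.5,2.45,0.4],
  [-2.5,2.45,0.4],
  [-2.5,2.45,0.4],
  [-2.5,2.45,0.4],
  [-2.5,2.45,0.4],
  [-2.26,2.39,0.4],
  [0,0,0],
], roll=[0,0,0,0,0,0,0,0,0,0,0,0], hand=[8.5,8.5,8.5,8.5,8.5,8.5,8.5,8.5,8.5,8.5,8.5,8.5])

```text
clock: 2.2
eef_pos: [0.5278, 0.2776, 0.2085]
tcp_rot: [0.0, 0.722, 0.692, -0.0]
contact_force: [-0.9, 0.2, -0.4]
grip_width: 0.0848
finger_force: 0.0
```

```bash
python3 -c "
from h import *
go(.525,.2795,.2,-2.5)
cm=optics.camera_model('wrist'); im,d=optics.get_image('wrist'); cv2.imwrite('pics/w1.png',im[:,:,::-1])
for col in ('green','orange'):
  for c in blobs(mask(im,col),100): print(col,c.mean(0),rect(ray(cm,c,.111 if col=='green' else .018)))
"
```

```text
t 2.2 tcp [0.5278 0.2776 0.2085] yaw -2.42 tilt [-0.    -0.001 -1.   ] f [-0.9  0.2 -0.4] w 0.0848 shift cm [ 0.18 -0.29  0.85] roll 0.08
green [252.05063291 202.94092827] (array([526.3, 279. ]), array([33.8, 44.6]), -4.9)
```

View pics/w1.png

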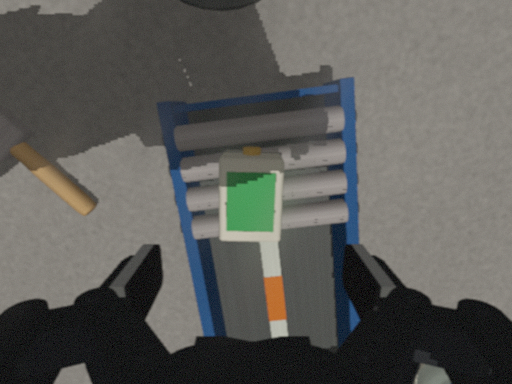

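The wrist view shows the green tag at (252,203) on the left bank, and it agrees with the top-view fix. The brush lies off to the left. I'll descend and grip.

>>> play_rows([
  [0.15,-0.16,1.0],
  [0,0,2.0],
  [0,0,2.0],
  [0,0,2.0],
  [0,0,2.0],
  [0,0,1.2],
  [0,0,0.65],
  [0,0,0],
  [0,0,0],
  [0,0,0],
  [0,0,0],
  [0,0,0],
], roll=[1.2,0,0,0,0,0,0,0,0,0,0,0], hand=[8.5,8.5,8.5,8.5,8.5,8.5,8.5,8.5,4,4,4,4], force=50)

```text
clock: 3.45
eef_pos: [0.5246, 0.2819, 0.1018]
tcp_rot: [0.0, 0.73, 0.684, 0.001]
contact_force: [-1.3, 0.7, 6.0]
grip_width: 0.0473
finger_force: 51.2
```

>>> play_rows([
  [0,0,0],
  [0,0,0],
  [0,0,0],
  [0,0,-1],
  [0,0,-2],
  [0,0,-3],
  [0,0,-3],
  [0,0,-2],
  [0,0,0],
], roll=[0,0,0,0,0,0,0,0,0], hand=[4,4,4,4,4,4,4,4,4])

```text
clock: 4.35
eef_pos: [0.525, 0.2821, 0.2141]
tcp_rot: [0.001, 0.729, 0.684, 0.002]
contact_force: [-0.1, -0.4, -2.1]
grip_width: 0.0472
finger_force: 52.1
```

```bash
python3 -c "
from h import *
go(.4292,-.315,.2,2.3)
"
```

```text
t 4.35 tcp [0.525  0.2821 0.2141] yaw -3.68 tilt [ 0.005  0.002 -1.   ] f [-0.1 -0.4 -2.1] w 0.0472 shift cm [-60.2   -5.73   1.25] roll -5.98
```

>>> play_rows([
  [-2,-0.2,0],
  [-4,-0.4,0],
  [-4,-0.4,0],
  [-4,-0.4,0],
  [-4,-0.4,0],
  [-4,-0.4,0],
  [-4,-0.4,0],
  [-4,-0.4,0],
  [-4,-0.4,0],
  [-4,-0.4,0],
  [-4,-0.4,0],
  [-4,-0.4,0],
], roll=[0,0,0,0,0,0,0,0,0,0,0,0], hand=[4,4,4,4,4,4,4,4,4,4,4,4])

```text
clock: 5.55
eef_pos: [0.4478, -0.1757, 0.2101]
tcp_rot: [-0.001, 0.73, 0.684, -0.0]
contact_force: [0.4, -0.3, -2.3]
grip_width: 0.0476
finger_force: 52.0
```

>>> play_rows([
  [-4,-0.4,0],
  [-4,-0.3,0],
  [-3,-0.3,0],
  [-2,-0.2,0],
  [0,0,0],
  [0,0,0],
], roll=[0,0,0,0,-6,0], hand=[4,4,4,4,4,4])

```text
clock: 6.15
eef_pos: [0.4278, -0.3035, 0.2099]
tcp_rot: [-0.001, 0.693, 0.721, 0.0]
contact_force: [-0.2, 0.4, -1.9]
grip_width: 0.0471
finger_force: 52.0
```

```bash
python3 -c "
from h import *
go(.4292,-.315,.036,2.3)
for n in ('wrist','top'):
  cm=optics.camera_model(n); im,d=optics.get_image(n); cv2.imwrite(f'pics/{n}2.png',im[:,:,::-1])
  for col in ('green','red'):
    for c in blobs(mask(im,col),25): print(n,col,c.mean(0),[rect(ray(cm,c,z)) for z in (.012,.225)])
"
```

```text
t 6.15 tcp [ 0.4278 -0.3035  0.2099] yaw 2.34 tilt [-0.001  0.001 -1.   ] f [-0.2  0.4 -1.9] w 0.0471 shift cm [-1.17  0.12 17.38] roll 0.04
wrist green [252.73170732 286.52303523] [(array([ 433.7, -446.2]), array([100.9, 132.9]), 2.3), (array([ 428.1, -303.2]), array([33.2, 43.7]), 2.3)]
wrist red [378.50148368 208.63204748] [(array([ 567. , -339.2]), array([ 90.5, 102.8]), -7.6), (array([ 472., -268.]), array([29.8, 33.8]), -7.6)]
top red [294.30769231 189.07692308] [(array([574.6, -42.3]), array([34.4, 46.8]), 5.6), (array([524.1, -16.1]), array([28.6, 38.8]), 5.6)]
top red [377.38918919 186.57297297] [(array([ 567.4, -338.6]), array([88.9, 99.8]), -7.5), (array([ 518.1, -261.7]), array([73.7, 82.7]), -7.5)]
```

View pics/wrist2.png

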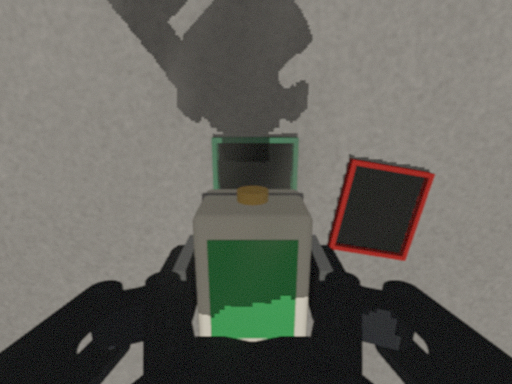

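The wrist view shows the module held straight and centred, with the green tag at (253,287), right behind the green nest. I'll shift and lower it.

>>> play_rows([
  [-0.6,0.1,0],
  [-0.57,0,2],
  [0,0,3],
  [0,0,3],
  [0,0,3],
  [0,0,2],
  [0,0,1],
  [0,0,0],
  [0,0,0],
], roll=[0,0,0,0,0,0,0,0,0], hand=[4,4,4,4,4,4,4,4,4])

```text
clock: 7.15
eef_pos: [0.4303, -0.3151, 0.0714]
tcp_rot: [0.0, 0.693, 0.721, 0.0]
contact_force: [-0.7, 0.8, -1.6]
grip_width: 0.0471
finger_force: 52.0
```

```bash
python3 -c "
from h import *
go(.4292,-.315,.0385,2.3)
"
```

```text
t 7.15 tcp [ 0.4303 -0.3151  0.0714] yaw 2.31 tilt [ 0.001 -0.    -1.   ] f [-0.7  0.8 -1.6] w 0.0471 shift cm [ 0.02 -0.11  3.29] roll 0.01
```

Lower, release, and rise.

>>> play_rows([
  [0,0,1.5],
  [0,0,1.2],
  [0,0,0.6],
  [0,0,0],
  [0,0,0],
  [0,0,0],
  [0,0,0],
  [0,0,0],
  [0,0,0],
], roll=[0,0,0,0,0,0,0,0,0], hand=[4,4,4,4,4,7.5,7.5,7.5,7.5])

```text
clock: 8.05
eef_pos: [0.4299, -0.315, 0.0379]
tcp_rot: [0.0, 0.693, 0.721, 0.0]
contact_force: [0.3, -0.7, -0.2]
grip_width: 0.075
finger_force: 0.0
```

>>> play_rows([
  [0,0,-1],
  [0,0,-2],
  [0,0,-3],
  [0,0,-4],
  [0,0,-4],
  [0,0,-3],
  [0,0,0],
], roll=[0,0,0,0,0,0,0], hand=[7.5,7.5,7.5,8.5,8.5,8.5,8.5])

```text
clock: 8.75
eef_pos: [0.4308, -0.3157, 0.2124]
tcp_rot: [0.004, 0.693, 0.721, 0.0]
contact_force: [0.1, 0.4, -0.8]
grip_width: 0.0853
finger_force: 0.0
```

```bash
python3 -c "
from h import *
go(.5505,-.0295,.2,6.5)
for n in ('wrist','top'):
  cm=optics.camera_model(n); im,d=optics.get_image(n)
  for col in ('green','red'):
    for c in blobs(mask(im,col),25): print(n,col,c.mean(0),[rect(ray(cm,c,z)) for z in (.012,.047,.111)])
"
```

```text
t 8.75 tcp [ 0.4308 -0.3157  0.2124] yaw 2.32 tilt [ 0.005 -0.005 -1.   ] f [ 0.1  0.4 -0.8] w 0.0853 shift cm [28.11 13.12  1.16] roll -4.18
wrist green [250.4516129 182.4      ] [(array([ 430.7, -326.7]), array([38.2, 49.9]), 2.2), (array([ 430.3, -317.7]), array([34. , 44.4]), 2.2), (array([ 429.7, -301.2]), array([26.4, 34.4]), 2.2)]
wrist red [375.         194.84149856] [(array([ 567.1, -339.1]), array([ 90.5, 102.1]), -7.5), (array([ 551.9, -328.7]), array([80.6, 91. ]), -7.5), (array([ 523.9, -309.7]), array([62.5, 70.5]), -7.5)]
top green [382.24242424 223.48484848] [(array([ 433.7, -333.8]), array([31.4, 40.3]), -2.7), (array([ 429.3, -321.3]), array([30.6, 39.1]), -2.7), (array([ 421.4, -298.4]), array([28.9, 37.1]), -2.7)]
top red [377.84158416 187.16831683] [(array([ 567.5, -337.6]), array([ 88.9, 101.8]), -7.5), (array([ 559.4, -325. ]), array([86.4, 99. ]), -7.5), (array([ 544.6, -302. ]), array([81.9, 93.7]), -7.5)]
top red [294.30769231 189.07692308] [(array([574.6, -42.3]), array([34.4, 46.8]), 5.6), (array([566.3, -38. ]), array([33.5, 45.5]), 5.6), (array([551.1, -30.1]), array([31.7, 43.1]), 5.6)]
```

>>> play_rows([
  [2,1,0],
  [3,1.4,0.1],
  [3,1.4,0.1],
  [3,1.4,0.1],
  [3,1.4,0.1],
  [3,1.4,0.1],
  [3,1.4,0.1],
  [3,1.4,0.1],
  [3,1.4,0.1],
  [2.1,0.9,0.1],
  [0,0,0],
  [0,0,0],
], roll=[0,0,0,0,0,0,0,0,0,0,-4,0], hand=[8.5,8.5,8.5,8.5,8.5,8.5,8.5,8.5,8.5,8.5,8.5,8.5])

```text
clock: 10.05
eef_pos: [0.549, -0.0281, 0.1975]
tcp_rot: [-0.001, 0.666, 0.746, -0.001]
contact_force: [-0.3, -1.6, 0.1]
grip_width: 0.0849
finger_force: 0.0
```

```bash
python3 -c "
from h import *
go(.551,-.03,.1,6.3)
for n in ('wrist',):
  cm=optics.camera_model(n); im,d=optics.get_image(n)
  for c in blobs(mask(im,'red'),25): print(n,c.mean(0),[rect(ray(cm,c,z)) for z in (.111,)])
"
```

```text
t 10.05 tcp [ 0.549  -0.0281  0.1975] yaw 6.45 tilt [-0.002  0.    -1.   ] f [-0.3 -1.6  0.1] w 0.0849 shift cm [-0.22  0.2   9.75] roll 0.15
wrist [246.80701754 187.13157895] [(array([543.8, -12.5]), array([ 9.2, 18.6]), -75.1)]
```

>>> play_rows([
  [-0.1,0.2,1.0],
  [0,0,2.0],
  [0,0,2.0],
  [0,0,2.0],
  [0,0,1.5],
  [0,0,1.0],
  [0,0,0.1],
  [0,0,0],
  [0,0,0],
  [0,0,0],
  [0,0,0],
  [0,0,0],
], roll=[0,0,0,0,0,0,0,0,0,0,0,0], hand=[8.5,8.5,8.5,8.5,8.5,8.5,8.5,8.5,4,4,4,4])

```text
clock: 11.3
eef_pos: [0.5518, -0.0296, 0.1037]
tcp_rot: [0.001, 0.667, 0.745, 0.0]
contact_force: [-0.8, 0.5, 5.6]
grip_width: 0.0473
finger_force: 50.5
```

>>> play_rows([
  [0,0,0],
  [0,0,0],
  [0,0,0],
  [0,0,-1],
  [0,0,-2],
  [0,0,-3],
  [0,0,-3],
  [0,0,-2],
  [0,0,0],
], roll=[0,0,0,0,0,0,0,0,0], hand=[4,4,4,4,4,4,4,4,4])

```text
clock: 12.2
eef_pos: [0.5523, -0.0297, 0.2158]
tcp_rot: [0.002, 0.667, 0.745, 0.001]
contact_force: [0.2, -0.6, -2.1]
grip_width: 0.0473
finger_force: 52.0
```

```bash
python3 -c "
from h import *
go(.567,-.338,.2,-7.5)
for n in ('wrist',):
  cm=optics.camera_model(n); im,d=optics.get_image(n); cv2.imwrite('pics/w4.png',im[:,:,::-1])
"
```

```text
t 12.2 tcp [ 0.5523 -0.0297  0.2158] yaw 6.32 tilt [ 0.005 -0.001 -1.   ] f [ 0.2 -0.6 -2.1] w 0.0473 shift cm [-30.8   -1.94   1.61] roll 13.82
```

View pics/w4.png

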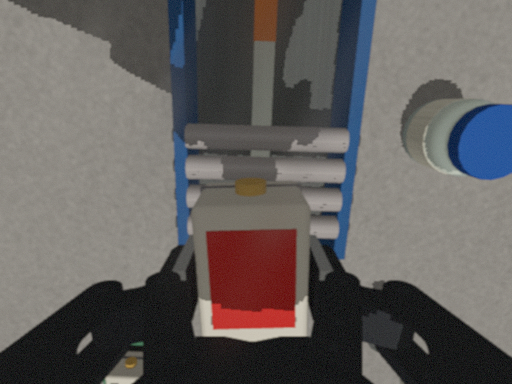

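The wrist view shows the red module gripped squarely, its tag at (252,275), with the jar well clear at (480,140). I'll carry it to the red nest.

>>> play_rows([
  [-2,-0.2,0],
  [-3.5,-0.2,0],
  [-3.5,-0.2,0],
  [-3.5,-0.2,0],
  [-3.5,-0.2,0],
  [-3.5,-0.2,0],
  [-3.5,-0.2,0],
  [-3.5,-0.2,0],
  [-2.5,-0.2,0],
  [-1.8,-0.1,0],
  [0,0,0],
  [0,0,0],
], roll=[0,0,0,0,0,0,0,0,0,0,7,6.8], hand=[4,4,4,4,4,4,4,4,4,4,4,4])

```text
clock: 13.45
eef_pos: [0.5661, -0.338, 0.2113]
tcp_rot: [-0.001, 0.754, 0.657, -0.0]
contact_force: [0.3, -1.0, -1.5]
grip_width: 0.0472
finger_force: 52.1
```

```bash
python3 -c "
from h import *
go(.567,-.338,.0402,-7.5)
"
```

```text
t 13.45 tcp [ 0.5661 -0.338   0.2113] yaw -7.8 tilt [-0.002  0.001 -1.   ] f [ 0.3 -1.  -1.5] w 0.0472 shift cm [-1.000e-02  1.200e-01  1.711e+01] roll -0.3
```

>>> play_rows([
  [0,0.1,1],
  [0,0,2],
  [0,0,3],
  [0,0,3],
  [0,0,3],
  [0,0,2],
  [0,0,1.5],
  [0,0,1],
  [0,0,0],
  [0,0,0],
], roll=[0,0,0,0,0,0,0,0,0,0], hand=[4,4,4,4,4,4,4,4,4,4])

```text
clock: 14.45
eef_pos: [0.5678, -0.3381, 0.0483]
tcp_rot: [0.0, 0.752, 0.66, 0.0]
contact_force: [0.9, 0.2, -2.0]
grip_width: 0.0475
finger_force: 51.9
```

>>> play_rows([
  [0,0,0.5],
  [0,0,0],
  [0,0,0],
  [0,0,0],
  [0,0,0],
  [0,0,0],
  [0,0,0],
], roll=[0,0,0,0,0,0,0], hand=[4,4,4,7.5,7.5,7.5,7.5])

```text
clock: 15.15
eef_pos: [0.5676, -0.338, 0.0429]
tcp_rot: [0.0, 0.752, 0.659, 0.0]
contact_force: [0.3, 0.5, 0.0]
grip_width: 0.075
finger_force: 0.0
```

>>> play_rows([
  [0,0,-1],
  [0,0,-2],
  [0,0,-3],
  [0,0,-4],
  [0,0,-4],
  [0,0,-3],
  [0,0,0],
], roll=[0,0,0,0,0,0,0], hand=[7.5,7.5,7.5,8.5,8.5,8.5,8.5])

```text
clock: 15.85
eef_pos: [0.5686, -0.3387, 0.2183]
tcp_rot: [0.004, 0.752, 0.659, 0.001]
contact_force: [0.1, -0.9, -0.3]
grip_width: 0.0846
finger_force: 0.0
```

Run:
```python
from h import *
go(.546,.14,.2,4.6)
for n in ('wrist','top'):
  cm=optics.camera_model(n); im,d=optics.get_image(n); cv2.imwrite(f'pics/{n}5.png',im[:,:,::-1])
  for c in blobs(mask(im,'red'),25)+blobs(mask(im,'green'),25): print(n,c.mean(0),rect(ray(cm,c,.047)))
# bar & table in top
for c in blobs(mask(im,'orange'),8): print('bar band',c.mean(0),rect(ray(cm,c,.018)))
h,s,v=[x.astype(int) for x in cv2.split(cv2.cvtColor(im,cv2.COLOR_RGB2HSV))]
m=((v>150)&(s<40)).astype(np.uint8); m[:,:214]=0;m[:,277:]=0;m[:185]=0;m[215:]=0
for c in blobs(m,8): print('white',c.mean(0),rect(ray(cm,c,.018)))
for c in blobs(mask(im,'blue'),500): print('table',c.mean(0),rect(ray(cm,c,.064)))
```

```text
t 15.85 tcp [ 0.5686 -0.3387  0.2183] yaw -7.48 tilt [ 0.006 -0.005 -1.   ] f [ 0.1 -0.9 -0.3] w 0.0846 shift cm [47.18 -8.48  1.6 ] roll -12.08
wrist [243.52747253 193.97802198] (array([ 560.6, -350.5]), array([14.9, 20.7]), 85.9)
wrist [255.52884615 162.23076923] (array([ 574.9, -321.6]), array([12.3, 19.2]), 74.1)
wrist [275.21538462 127.26153846] (array([ 596.6, -292.1]), array([ 4.5, 22.3]), 82.4)
wrist [106.27152318 176.43708609] (array([ 430.7, -317.5]), array([33.9, 44.3]), 2.4)
top [381.88571429 184.37142857] (array([ 565.9, -338.3]), array([28.5, 41.9]), -2.7)
white [221.25274725 201.74725275] (array([536.6, 202.4]), array([80.9, 82.4]), 88.7)
white [264.06818182 196.04545455] (array([552.3,  65.8]), array([21.9, 64.2]), 4.6)
table [349.82789318  10.22255193] (array([1234.6, -299.3]), array([ 117.8, 1221.5]), -2.9)
table [121.30872483 209.03355705] (array([522.8, 550.2]), array([176.9, 179. ]), 0.9)
table [239.14605067 195.08494784] (array([546.1, 128.5]), array([170.1, 457.3]), 4.6)
table [ 9.51546392 23.31958763] (array([1255.3, 1011.5]), array([ 89.8, 195.7]), -49.9)
```

>>> play_rows([
  [2,-0.4,0],
  [4,-0.7,0],
  [4,-0.7,0],
  [4,-0.7,0],
  [4,-0.7,0],
  [4,-0.7,0],
  [4,-0.7,0],
  [4,-0.7,0],
  [4,-0.7,0],
  [4,-0.7,0],
  [4,-0.7,0],
  [3,-0.6,0],
], roll=[0,0,0,0,0,0,0,0,0,0,0,0], hand=[6,6,6,6,6,6,6,6,6,6,6,6])

```text
clock: 17.15
eef_pos: [0.5459, 0.1207, 0.2116]
tcp_rot: [-0.001, 0.751, 0.66, -0.001]
contact_force: [0.4, -0.4, -0.8]
grip_width: 0.0606
finger_force: 0.0
```

>>> play_rows([
  [1,-0.2,0],
  [0,0,0],
  [0,0,0],
  [0,0,0],
], roll=[-6,-6,0,0], hand=[5,5,5,5])

```text
clock: 17.55
eef_pos: [0.5458, 0.1286, 0.212]
tcp_rot: [-0.001, 0.68, 0.733, -0.001]
contact_force: [0.1, 0.7, -0.3]
grip_width: 0.0501
finger_force: 0.0
```

Run:
```python
from h import *
go(.546,.1285,.2,4.6)
cm=optics.camera_model('wrist'); im,d=optics.get_image('wrist'); cv2.imwrite('pics/w6.png',im[:,:,::-1]); np.savez('w6.npz',im=im,d=d,**cm)
for c in blobs(mask(im,'orange'),30): print('bar band',c.mean(0),rect(ray(cm,c,.018)))
```

```text
t 17.55 tcp [0.5458 0.1286 0.212 ] yaw 4.33 tilt [-0.002 -0.    -1.   ] f [ 0.1  0.7 -0.3] w 0.0501 shift cm [-0.01  0.02  1.2 ] roll -0.27
```

View pics/w6.png

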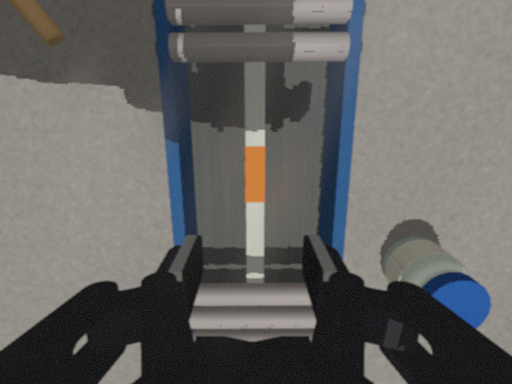

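The wrist view shows the bar straight along the opening, with its orange band at (255,174). The right bank's inner roller is at about row 293 and the left bank's at about row 47.

Run:
```python
from h import *
f=np.load('w6.npz'); cm={k:f[k] for k in('K','rvec','tvec')}; im=f['im']
h,s,v=[x.astype(int) for x in cv2.split(cv2.cvtColor(im,cv2.COLOR_RGB2HSV))]
print(im[174,255],h[174,255],s[174,255],v[174,255])
m=((h>4)&(h<18)&(s>170)&(v>100)).astype(np.uint8); m[:,:230]=0; m[:,280:]=0
for c in blobs(m,30): print('band',c.mean(0),rect(ray(cm,c,.018)))
b=ray(cm,[[256,100],[256,240]],.018); print('axis pts',b.round(4))
t=ray(cm,[[254,293],[260,47]],.069); print('rollers',t.round(4))
C=np.array([.546,.1285]); a=np.radians(4.6); 
for p in [*b,*t]: d=p-C; print('own x,y', (d@[np.cos(a),np.sin(a)]).round(4),(d@[-np.sin(a),np.cos(a)]).round(4))
```

```text
[206 129  61] 14 179 206
band [254.5323741  174.15107914] (array([547.8, 129.4]), array([18.5, 55.7]), 4.8)
axis pts [[0.5439 0.2039]
 [0.5555 0.0555]]
rollers [[0.5556 0.0222]
 [0.5434 0.2429]]
own x,y 0.0039 0.0753
own x,y 0.0036 -0.0736
own x,y 0.001 -0.1067
own x,y 0.0066 0.1142
```

Run:
```python
from h import *
go(.5527,.0696,.030,4.7)
cm=optics.camera_model('wrist'); R=cv2.Rodrigues(cm['rvec'])[0]; print(-R.T@cm['tvec'])
```

```text
t 17.6 tcp [0.5459 0.1285 0.2122] yaw 4.33 tilt [-0.001 -0.    -1.   ] f [-0.5 -0.2  0.9] w 0.0497 shift cm [-5.92  0.25 18.22] roll -0.37
[0.54104904 0.19900773 0.33176014]
```

>>> play_rows([
  [-2,0.1,0],
  [-2,0.1,0],
  [-1.9,0.05,2],
  [0,0,3],
  [0,0,3],
  [0,0,3],
  [0,0,2],
  [0,0,1.5],
  [0,0,1],
  [0,0,0.5],
  [0,0,0],
  [0,0,0],
], roll=[-0.4,0,0,0,0,0,0,0,0,0,0,0], hand=[5,5,5,5,5,5,5,5,5,5,5,5])

```text
clock: 18.8
eef_pos: [0.5538, 0.0701, 0.0533]
tcp_rot: [0.0, 0.676, 0.737, 0.0]
contact_force: [0.9, -1.1, 0.7]
grip_width: 0.0502
finger_force: 0.0
```

Run:
```python
from h import *
go(.5527,.0696,.030,4.7)
```

```text
t 18.8 tcp [0.5538 0.0701 0.0533] yaw 4.88 tilt [ 0.001  0.    -1.   ] f [ 0.9 -1.1  0.7] w 0.0502 shift cm [-0.04 -0.12  2.33] roll 0.18
```

Final approach, then a gentle close.

>>> play_rows([
  [0,-0.1,0.8],
  [0,0,0.8],
  [0,0,0.5],
  [0,0,0.1],
  [0,0,0],
  [0,0,0],
  [0,0,0],
  [0,0,0],
  [0,0,0],
  [0,0,0],
], roll=[0,0,0,0,0,0,0,0,0,0], hand=[5,5,5,5,5,1.2,1.2,1.2,1.2,1.2], force=25)

```text
clock: 19.8
eef_pos: [0.5527, 0.0701, 0.0311]
tcp_rot: [0.0, 0.676, 0.737, 0.0]
contact_force: [0.9, 0.2, 4.4]
grip_width: 0.0192
finger_force: 25.1
```

>>> play_rows([
  [0,0,-0.3],
  [1,0,0],
  [1,0,0],
  [1,0,0],
  [1,0,0],
  [1,0,0],
  [0.8,0,0],
  [0,0,0],
  [0,0,0],
], roll=[0,0,0,0,0,0,0,0,0], hand=[1.2,1.2,1.2,1.2,1.2,1.2,1.2,1.2,1.2])

```text
clock: 20.7
eef_pos: [0.5475, 0.1281, 0.0338]
tcp_rot: [-0.0, 0.676, 0.737, 0.0]
contact_force: [-0.1, 0.0, -3.6]
grip_width: 0.0193
finger_force: 24.6
```

Run:
```python
from h import *
go(.5479,.1275,.031,4.7)
for n in ('wrist','scene'):
  im,d=optics.get_image(n); cv2.imwrite(f'pics/{n}7.png',im[:,:,::-1])
a=cv2.imread('pics/wrist7.png'); b=cv2.imread('pics/scene7.png')[150:280,180:380]
b=cv2.resize(b,(400,260)); c=np.zeros((384,800,3),np.uint8); c[:307,:400]=cv2.resize(a,(400,307))[:307]; c[:260,400:]=b
cv2.imwrite('pics/m7.png',c)
```

```text
t 20.7 tcp [0.5475 0.1281 0.0338] yaw 4.95 tilt [ 0.  0. -1.] f [-0.1  0.  -3.6] w 0.0193 shift cm [-0.06  0.03  0.28] roll 0.25
```

View pics/m7.png

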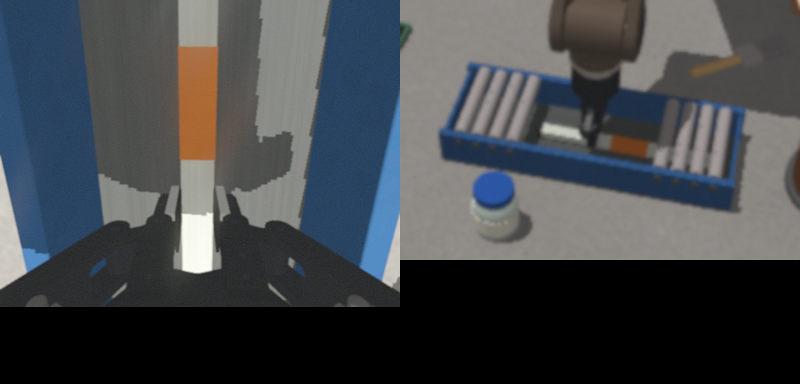

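The pictures show the bar gripped and slid left. The orange band is next to the left bank, and the right end (540,130) has come free of the right bank. I'll lift slowly so it tilts against the left bank's inner roller.

>>> play_rows([
  [0,0,-0.6],
  [0,0,-0.6],
  [0,0,-0.6],
  [0,0,-0.6],
  [0,0,-0.6],
  [0,0,0],
], roll=[0,0,0,0,0,0], hand=[1.2,1.2,1.2,1.2,1.2,1.2], force=20)

```text
clock: 21.4
eef_pos: [0.5479, 0.1279, 0.0648]
tcp_rot: [0.0, 0.676, 0.737, 0.001]
contact_force: [-0.0, 0.3, -3.1]
grip_width: 0.0192
finger_force: 24.5
```

>>> play_rows([
  [0,0,-0.6],
  [0,0,-0.6],
  [0,0,0],
], roll=[0,0,0], hand=[1.2,1.2,1.2])

```text
clock: 21.7
eef_pos: [0.5478, 0.1279, 0.0766]
tcp_rot: [0.0, 0.676, 0.737, 0.0]
contact_force: [-0.4, 0.5, -2.9]
grip_width: 0.0188
finger_force: 24.2
```

```bash
cat >> h.py <<'E'
def barview(name):
    im,d=optics.get_image('scene'); b=cv2.resize(im[120:280,160:380,::-1],(660,480)); cv2.imwrite(name,b)
    # tilt by depth along the bar in wrist view
    cm=optics.camera_model('wrist'); R=cv2.Rodrigues(cm['rvec'])[0]; im,d=optics.get_image('wrist')
    h,s,v=[x.astype(int) for x in cv2.split(cv2.cvtColor(im,cv2.COLOR_RGB2HSV))]
    m=(h>4)&(h<18)&(s>150)&(v>70)&(d>0); m[:,:215]=0; m[:,300:]=0
    r,c=np.nonzero(m); z=d[r,c]; P=np.c_[(np.c_[c,r,np.ones(len(r))]@np.linalg.inv(cm['K']).T)*z[:,None]]
    P=(P-cm['tvec'])@R; print(len(r),'band mean',np.median(P,0).round(4))
    if len(r)>50:
        k=np.polyfit(P[:,1],P[:,2],1); print('slope dz/dy',k[0].round(3),'deg',np.degrees(np.arctan(k[0])).round(1))
E
python3 -c "
from h import *
go(.5478,.128,.1); barview('pics/s8.png')"
```

```text
t 21.7 tcp [0.5478 0.1279 0.0766] yaw 4.92 tilt [ 0.001  0.    -1.   ] f [-0.4  0.5 -2.9] w 0.0188 shift cm [ 0.01  0.   -2.34] roll None
5460 band mean [0.5433 0.1854 0.0541]
slope dz/dy -0.135 deg -7.7
```

View pics/s8.png

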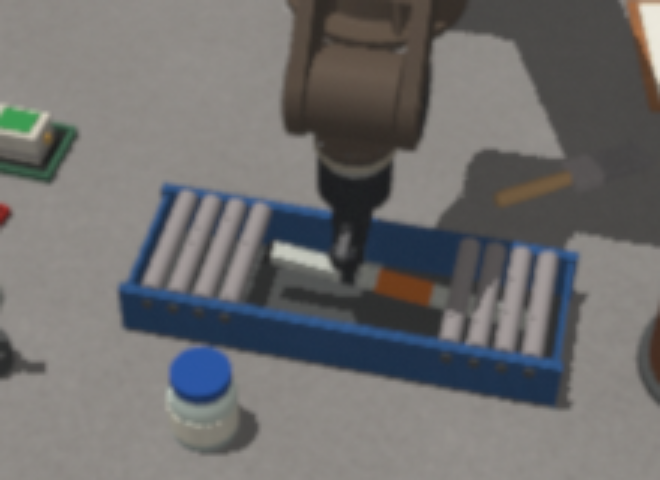

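The scene view shows the right end up, with the bar tilted 7.7° and bearing on the left inner roller. I'll lift it a little more, then draw it out to the right and up.

>>> play_rows([
  [0,0,-0.6],
  [0,0,-0.6],
  [0,0,0],
], roll=[0,0,0], hand=[1.2,1.2,1.2])

```text
clock: 22.1
eef_pos: [0.5479, 0.1279, 0.0887]
tcp_rot: [0.0, 0.676, 0.737, 0.001]
contact_force: [-0.1, -0.7, -3.7]
grip_width: 0.0193
finger_force: 23.9
```

>>> play_rows([
  [-0.8,0,-0.2],
  [-0.8,0,-0.2],
  [-0.8,0,-0.2],
  [-0.8,0,-0.2],
  [-0.8,0,-0.2],
  [0,0,0],
], roll=[0,0,0,0,0,0], hand=[1.2,1.2,1.2,1.2,1.2,1.2])

```text
clock: 22.7
eef_pos: [0.5513, 0.0869, 0.0981]
tcp_rot: [0.0, 0.677, 0.736, 0.0]
contact_force: [-0.5, 0.7, -2.4]
grip_width: 0.0192
finger_force: 23.9
```

```bash
python3 -c "
from h import *
go(.5478,.128,.1); barview('pics/s9.png')"
```

```text
t 22.7 tcp [0.5513 0.0869 0.0981] yaw 4.84 tilt [ 0.001  0.    -1.   ] f [-0.5  0.7 -2.4] w 0.0192 shift cm [ 4.12 -0.   -0.19] roll None
5264 band mean [0.5466 0.1443 0.0696]
slope dz/dy -0.24 deg -13.5
```

>>> play_rows([
  [-0.9,0,-0.23],
  [-0.9,0,-0.23],
  [-0.9,0,-0.23],
  [-0.9,0,-0.23],
  [-0.9,0,-0.23],
  [-0.9,0,-0.23],
  [-0.9,0,-0.23],
  [-0.9,0,-0.23],
  [-0.9,0,-0.23],
  [-0.6,0,-0.15],
  [0,0,0],
], roll=[0,0,0,0,0,0,0,0,0,0,0], hand=[1.2,1.2,1.2,1.2,1.2,1.2,1.2,1.2,1.2,1.2,1.2])

```text
clock: 23.9
eef_pos: [0.5586, 0.0006, 0.1202]
tcp_rot: [0.0, 0.676, 0.736, 0.0]
contact_force: [0.0, 0.4, -3.5]
grip_width: 0.0189
finger_force: 23.9
```

```bash
python3 -c "
from h import *
go(.5478,.128,.1); barview('pics/s10.png')"
```

```text
t 23.9 tcp [0.5586 0.0006 0.1202] yaw 4.87 tilt [ 0.  0. -1.] f [ 0.   0.4 -3.5] w 0.0189 shift cm [12.79  0.    2.02] roll None
5292 band mean [0.5539 0.0579 0.0918]
slope dz/dy -0.24 deg -13.5
```

View pics/s10.png

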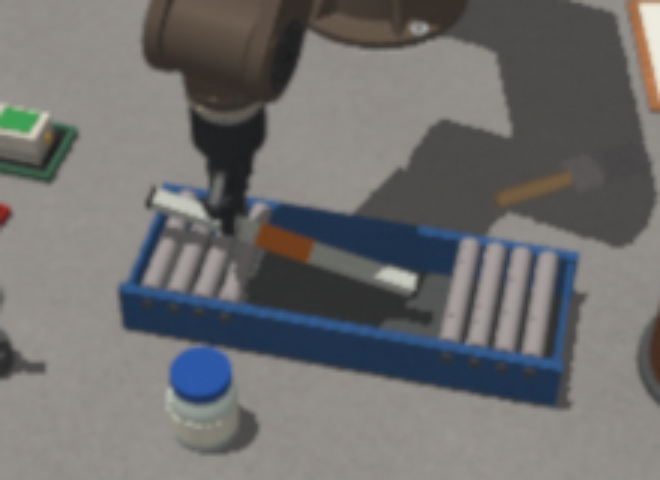

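The scene view shows the bar fully clear, its black left end at (415,290) short of the left bank. I'll grip firmly and lift straight up.

>>> play_rows([
  [0,0,0],
  [0,0,0],
  [0,0,-0.7],
  [0,0,-1.5],
  [0,0,-2],
  [0,0,-2],
  [0,0,-2],
  [0,0,-2],
  [0,0,-2],
  [0,0,-2],
  [0,0,-1],
  [0,0,0],
], roll=[0,0,0,0,0,0,0,0,0,0,0,0], hand=[1,1,1,1,1,1,1,1,1,1,1,1], force=80)

```text
clock: 25.2
eef_pos: [0.5587, 0.0014, 0.2733]
tcp_rot: [0.001, 0.676, 0.737, 0.001]
contact_force: [-0.4, -0.2, -3.5]
grip_width: 0.0172
finger_force: 81.2
```

>>> play_rows([
  [0,0,0],
  [0,0,0],
  [0,0,0],
  [0,0,0],
], roll=[0,0,0,0], hand=[1,1,1,1])

```text
clock: 25.6
eef_pos: [0.5583, 0.0013, 0.2714]
tcp_rot: [-0.0, 0.676, 0.737, -0.0]
contact_force: [0.2, -0.6, -3.0]
grip_width: 0.0174
finger_force: 81.2
```

Run:
```python
from h import *
go(.5478,.128,.3); barview('pics/s11.png')
im,d=optics.get_image('top'); cm=optics.camera_model('top')
for k in('red','green'):
  for c in blobs(mask(im,k),15): print(k,rect(ray(cm,c,.047)))
```

```text
t 25.6 tcp [0.5583 0.0013 0.2714] yaw 4.91 tilt [-0.001  0.    -1.   ] f [ 0.2 -0.6 -3. ] w 0.0174 shift cm [12.71  0.03 -2.86] roll None
5117 band mean [0.5539 0.0587 0.2429]
slope dz/dy -0.239 deg -13.4
red (array([ 559.4, -325. ]), array([86.4, 99. ]), -7.5)
green (array([ 429.4, -319. ]), array([30.6, 43.7]), -2.7)
green (array([ 425.3, -302.9]), array([ 84.7, 100.5]), 2.5)
```

View pics/s11.png

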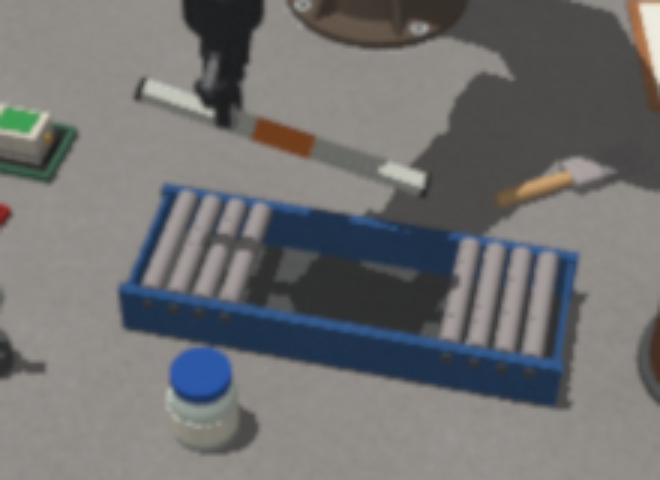

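The bar hangs clear and the low end is about 0.20 m up. I'll do a quick check that the red module is seated, then hand in.

Run:
```python
from h import *
im,d=optics.get_image('top'); cm=optics.camera_model('top')
n,l,st,ce=cv2.connectedComponentsWithStats(mask(im,'red'))
ok=False
for i in range(1,n):
  if st[i,4]>40:
    p=ray(cm,ce[i],.047)[0]; print(st[i],p.round(4)); ok|=np.hypot(*(p-[.567,-.338]))<.02 and st[i,2]<25
if ok: print(ticket.sign_off())
```

```text
[363 174  30  27 166] [ 0.5548 -0.3208]
[375 181  13   9 114] [ 0.566 -0.338]
the job is handed in; nothing more can be done
None
```

The job is handed in: the last images show both modules within about 5 mm of their nest centres and released, and the bar gripped in the air with its lower end about 0.20 m above the bench; no verdict came back.

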